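# Gauge the gap between fence and stop

## Robot

A 6-joint arm with a two-finger parallel gripper is mounted at the origin on the work surface. World frame = base frame: x ahead of the robot, y to its left, z up, the work surface at z = 0. Lengths are in m, angles in rad, forces in N, time in s.
With the tool pointing down it reaches from about 0.35 to 0.85 m from the base axis. Payload 8.1 kg.
Tool frame: the origin (TCP) lies on the mounting face of the last link; the fingertips stand 186 mm ahead of it and the grasp point (between the pads) lies 167 mm ahead of it; z points along the fingers, y is the line along which they close (so a half turn about z gives the same grasp; the last joint's range is limited). The gripper opens to 93 mm and grips with 3 to 60 N. Pads are 15 mm wide; open, the fingers measure 128 mm over their backs; the gripper's body (75 mm by 188 mm) begins 65 mm behind the grasp point.
Start: joints at [1.153, 0.13, 1.488, -0, 1.523, -0.085], TCP at [0.196, 0.567, 0.405] pointing down, gripper open.
Joint ranges: [-2.96, 2.96], [-0.89, 2.26], [0.02, 2.5], [-1.34, 4.48], [0, 2.73], [-2.66, 2.66]. Speed limits (rad/s): [2.39, 2.39, 2.79, 3.14, 3.14, 3.14].

## Interface

Orientations are given as a rotation vector (axis times angle).
In Python, from plant import * gives the robot as it stands. The module is installed in compiled form; this text tells all that it offers.
- The arm moves only by the tool arm_command, never from a script. Its argument "increments" is a list of rows, each a list of 6 numbers: the shift along the tool's x, y, z in units of 0.2 m (1.0 is 0.2 m), then the turn, a rotation vector about the tool's x, y, z in units of pi rad (1.0 is pi rad). A call has exactly 5 rows; each row is the pose to reach, as a shift and turn from the pose commanded when the call began, along the tool's axes at that moment, turning the shorter way round; what a row does not reach only later rows make up. A row lasts 1/8 s, in which the tool goes at most 62.5 mm and 10.7 degrees, less where a joint would pass 70% of its speed; a pose out of reach is approached as far as the arm can. A call with a number of a shift or a turn outside -1 to 1 is refused whole. A call with a gripper value outside its range is refused whole. "fingers" is the closure, from -1 (fully open) to 1 (shut), set as the call begins (left out, the last holds). The fingers move at their own pace and stop on an object; "force" is the grip in N (left out, the last holds). Time passes only in rows, so rows that repeat a pose let the fingers close, or fill a call up. It gives the time, the measured TCP pose, the force, the opening and the grip force at its end, in the units of the state.
- read_state(): the state, without advancing time (a new reading comes with each control period).
- read_camera(name): name is "side" or "top" or "wrist"; returns a dict with "image" (384x512x3 uint8, red, green, blue), "fx", "fy", "cx", "cy" (pixels), "T" (4x4, takes a point from camera to world coordinates). Camera axes: x right, y down, z forward; pixel columns grow to the right and rows downward; lengths in m; the calibration is good to about 2 mm. A picture is of the moment at which its call begins. There is no depth.
- close_job(): hands the job in; it is judged then, once.
The state is a dict: "t": time; "q": joint angles; "dq": joint speeds; "joint_torque": joint torques, N m; "tool_pos": TCP position; "orientation": TCP orientation; "force": force on the tool from outside, world axes, zero at the start; "wrist_torque": the same for the moment, N m; "opening": finger opening in m; "gripper_force": force on a finger pad.
Only numpy, scipy, OpenCV 4.12 (cv2) and the standard library are available. Lean on these libraries where they do the work, as an engineer would, in place of code of your own. Each camera call takes 0.05 s, during which the arm holds its last target. There are 200 camera calls.

## Task

The thinnest gauge leaf (yellow handle) is standing loose in the gap between the green fence and the green stop. Take it out and set it down on the bench clear of the jig; then find the thickest leaf of the set that still goes down into the gap, and leave that one standing in the gap, fully down on the plate and midway along it, with the other two leaves on the bench clear of the jig.

Things in the scene. Friction and masses are not known exactly. Their poses are not given: they have to be found in the camera images.
- fixture: fixed drilling jig: aluminium plate 150 x 100 mm, 12 mm thick (x -61 to 89 mm, y -50 to 50 mm), with a green fence 60 mm long on it. Origin: on the bench under the middle of the fence's gap face; x across the gap to the stop, y along the gap, z up. Fence and stop rise straight 28 mm above the plate, then flare apart 9 mm each over 14 mm as a lead-in; tops 54 mm above the bench. Gap ends open.
- stop: green stop 60 mm long, pinned to the jig plate opposite and parallel to the fence; does not move. Origin: on the bench under the middle of its gap face, so its x in the fixture's frame is the gap's width. The gap is 3 mm wider than either the blue or the red leaf (23 or 33 mm), differing from run to run.
- leaf_thin: gauge leaf, yellow handle: steel blade 10 mm thick (own x), 45 mm wide (y), 50 mm tall; on top an upright plastic handle 16 mm thick (x), 40 mm wide (y), 45 mm tall. Origin: centre of the blade's foot, z up; the handle's middle is 72 mm above it. 0.2 kg; starts loose in the gap, on the plate, thickness across the gap.
- leaf_mid: gauge leaf, blue handle: steel blade 20 mm thick (own x), 45 mm wide (y), 50 mm tall; on top an upright plastic handle 16 mm thick (x), 40 mm wide (y), 45 mm tall. Origin: centre of the blade's foot, z up; the handle's middle is 72 mm above it. 0.37 kg; stands on one end of a flat fixed orange mat (100 x 270 mm, 3 mm thick).
- leaf_thick: gauge leaf, red handle: steel blade 30 mm thick (own x), 45 mm wide (y), 50 mm tall; on top an upright plastic handle 16 mm thick (x), 40 mm wide (y), 45 mm tall. Origin: centre of the blade's foot, z up; the handle's middle is 72 mm above it. 0.55 kg; on the mat's other end, 180 mm from the blue leaf; midway between them the mat is free.
Not all that is in view belongs to the job. Leave any black look-alike of the fixture alone.

How it is judged:
At the end, for the whole second after the job is handed in: The leaf 3 mm thinner than the gap stands in it at rest: foot within 6 mm of the plate top and 20 mm of the middle of the gap's length, upright within 10 degrees. The other two leaves are at rest on bench or mat, their feet over 10 mm outside the jig's plate (((x of leaf_mid in the frame of fixture between 0 and 0.035 m and y of leaf_mid in the frame of fixture between -0.02 and 0.02 m and z of leaf_mid in the frame of fixture between 0.006 and 0.018 m and angle between leaf_mid's own z axis and vertical below 0.18 rad and linear speed of each of leaf_mid, leaf_thick below 0.03 m/s and x of stop in the frame of fixture between 0.019 and 0.027 m and (x of leaf_thick in the frame of fixture below -0.071 m or x of leaf_thick in the frame of fixture above 0.099 m or y of leaf_thick in the frame of fixture below -0.06 m or y of leaf_thick in the frame of fixture above 0.06 m) and height (world z) of leaf_thick between -0.02 and 0.06 m) or (x of leaf_thick in the frame of fixture between 0 and 0.035 m and y of leaf_thick in the frame of fixture between -0.02 and 0.02 m and z of leaf_thick in the frame of fixture between 0.006 and 0.018 m and angle between leaf_thick's own z axis and vertical below 0.18 rad and linear speed of each of leaf_thick, leaf_mid below 0.03 m/s and x of stop in the frame of fixture between 0.029 and 0.037 m and (x of leaf_mid in the frame of fixture below -0.071 m or x of leaf_mid in the frame of fixture above 0.099 m or y of leaf_mid in the frame of fixture below -0.06 m or y of leaf_mid in the frame of fixture above 0.06 m) and height (world z) of leaf_mid between -0.02 and 0.06 m)) and (x of leaf_thin in the frame of fixture below -0.071 m or x of leaf_thin in the frame of fixture above 0.099 m or y of leaf_thin in the frame of fixture below -0.06 m or y of leaf_thin in the frame of fixture above 0.06 m) and height (world z) of leaf_thin between -0.02 and 0.06 m and linear speed of leaf_thin below 0.03 m/s); the robot touches nothing.
It also fails if it takes over 54 s, if anything falls off the work surface, if the arm or the gripper's body presses on something with over 40 N, if the wrist force passes 120 N, or if a joint passes its speed limit or range.

## Working session

There is one attempt and no reset: what is moved stays moved. The work goes in short steps, Python scripts to look and compute and a tool call to move; the robot and the scene stay as the last step left them, time stands still between calls to the robot, and variables do not carry over. Pictures are saved under pics/ and viewed, at most 10 in all, crops included, and the job is handed in when it is done.

Besides the shell and the picture viewer there is one more tool, called by a JSON object that holds its "op" and its "data", one argument or row to a line. arm_command: Moves the arm, as the interface text tells. Shifts and turns lie within -1 to 1; 1 stands for 0.2 m of shift or pi rad of turn. Its arguments: {"type":"object","properties":{"increments":{"type":"array","items":{"type":"array","items":{"type":"number","minimum":-1,"maximum":1}}},"fingers":{"type":"number"},"force":{"type":"number"}},"required":["increments"]}

```bash
mkdir -p pics; python3 - <<'E'
from plant import *
import cv2,numpy as np
s=read_state();print({k:np.round(v,3) for k,v in s.items()})
for n in("top","side"):
    c=read_camera(n);cv2.imwrite(f"pics/{n}1.png",cv2.resize(c["image"][:,:,::-1],(800,600),interpolation=cv2.INTER_CUBIC))
    print(n,c["fx"],c["fy"],c["cx"],c["cy"],np.round(c["T"],4).tolist())
E
```

```text
{'t': np.float64(0.0), 'q': array([ 1.153,  0.131,  1.489,  0.   ,  1.523, -0.085]), 'dq': array([ 0.001,  0.001, -0.   , -0.   , -0.002, -0.   ]), 'joint_torque': array([ 1.0000e-03, -5.5983e+01, -4.9178e+01,  7.7000e-02,  3.5000e-02,
       -0.0000e+00]), 'tool_pos': array([0.196, 0.567, 0.404]), 'orientation': array([-5.200e-01, -3.098e+00,  3.000e-03]), 'force': array([0.711, 0.641, 0.37 ]), 'wrist_torque': array([-0.025, -0.015,  0.003]), 'gripper_force': np.float64(0.0), 'opening': np.float64(0.093)}
top 376.62006194083557 376.62006194083557 256.4109562462107 192.98958626480848 [[0.0247, -0.9889, 0.1464, 0.4109], [-0.9988, -0.0305, -0.0374, 0.0111], [0.0414, -0.1454, -0.9885, 0.8517], [0.0, 0.0, 0.0, 1.0]]
side 381.0790442589005 381.0790442589005 251.14134758862673 187.19439304789972 [[0.9878, -0.0957, 0.1233, 0.4385], [-0.1553, -0.5264, 0.836, -0.7249], [-0.0151, -0.8449, -0.5348, 0.4977], [0.0, 0.0, 0.0, 1.0]]
```

View pics/top1.png

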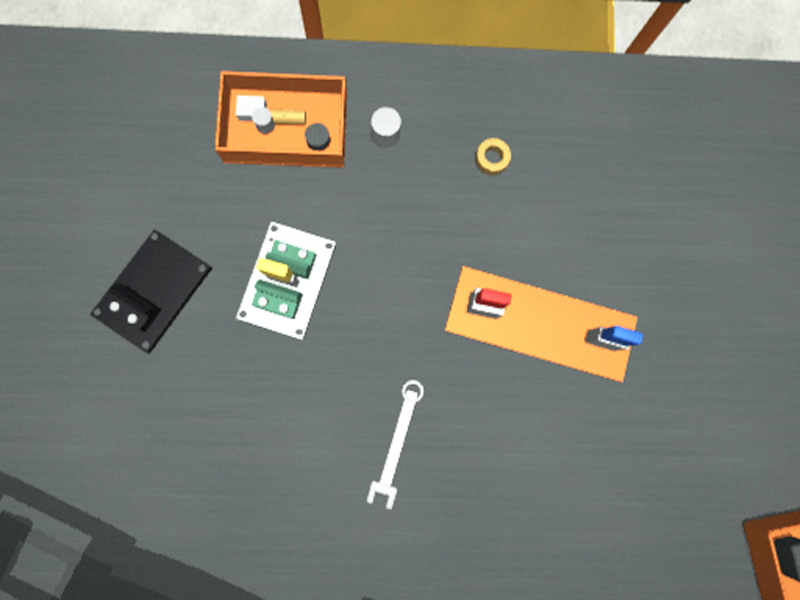

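View pics/side1.png

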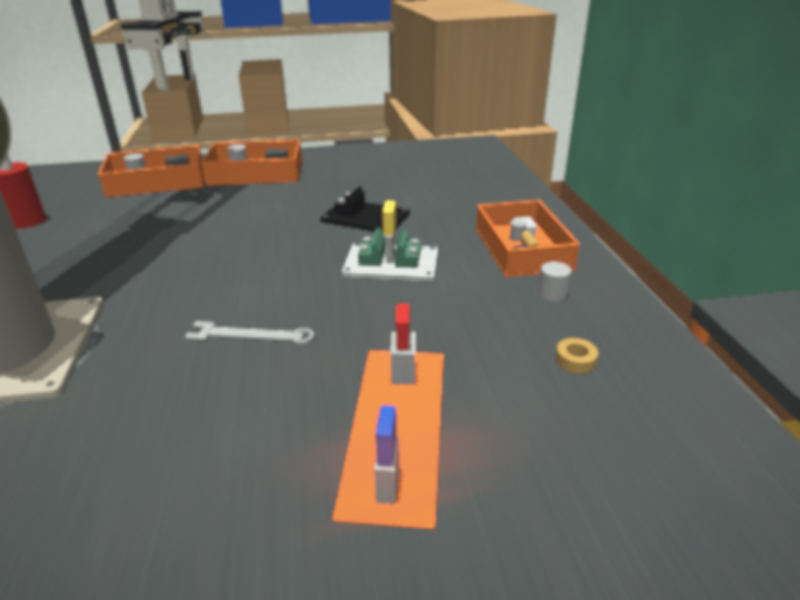

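The top view (800x600 px) shows these candidates:
- **Fixture:** the white/green jig with corners (272,222), (335,242), (303,338), (237,318). The black look-alike at (150,290) is to be left alone.
- **Leaves:** yellow leaf at (275,268), red at (492,297), blue at (622,336).
- **Distractors:** the yellow ring at (493,155) and the yellow bar in the bin at (288,117).

I choose the yellow handle between the green blocks and will check it in a close crop.

```bash
cat >h.py <<'E'
from plant import *
import cv2,numpy as np
from scipy.spatial.transform import Rotation as R
def px2w(c,u,v,z):
    d=c["T"][:3,:3]@np.array([(u-c["cx"])/c["fx"],(v-c["cy"])/c["fy"],1.]);o=c["T"][:3,3]
    return (o+d*(z-o[2])/d[2])
def w2px(c,p):
    q=c["T"][:3,:3].T@(np.array(p)-c["T"][:3,3]);return np.array([c["cx"]+c["fx"]*q[0]/q[2],c["cy"]+c["fy"]*q[1]/q[2]])
def crop(c,u0,v0,w,h,k,name): cv2.imwrite(name,cv2.resize(c["image"][v0:v0+h,u0:u0+w,::-1],None,fx=k,fy=k,interpolation=cv2.INTER_CUBIC))
def go(target,yaw):
    """rows' numbers (tool axes) from current pose to TCP target, tool down, tool-y along world yaw"""
    s=read_state();R0=R.from_rotvec(s["orientation"])
    y=np.array([np.cos(yaw),np.sin(yaw),0]);z=np.array([0,0,-1.])
    if y@R0.as_matrix()[:,1]<0:y=-y
    R1=R.from_matrix(np.c_[np.cross(y,z),y,z])
    print("t",round(float(s["t"]),2),"from",np.round(s["tool_pos"],4),"incr",np.round(np.r_[R0.inv().apply(np.array(target)-s["tool_pos"])/.2,(R0.inv()*R1).as_rotvec()/np.pi],4).tolist())
E
python3 - <<'E'
from h import *
c=read_camera("top");k=.64
a=[px2w(c,u*k,v*k,.012) for u,v in((272,222),(335,242),(303,338),(237,318))]
print(np.round(a,4),np.mean(a,0))
d=a[0]-a[3]+a[1]-a[2];print("yaw x",np.degrees(np.arctan2(d[1],d[0])),np.linalg.norm(d)/2)
m=[px2w(c,u*k,v*k,.003) for u,v in((463,266),(637,317),(624,381),(445,330))]
print(np.round(m,4),np.mean(m,0));d=m[0]-m[1]+m[3]-m[2];print("mat long",np.degrees(np.arctan2(d[1],d[0])))
for n,u,v in(("y",273,268),("r",495,296),("b",627,335)):print(n,px2w(c,u*k,v*k,.095))
print(w2px(c,read_state()["tool_pos"]))
i=c["image"]
A=cv2.resize(i[138:220,148:218,::-1],(512,600),interpolation=cv2.INTER_CUBIC)
cv2.imwrite("pics/c1.png",A)
E
```

```text
[[0.6468 0.17   0.012 ]
 [0.6201 0.0773 0.012 ]
 [0.4787 0.1168 0.012 ]
 [0.5045 0.2114 0.012 ]] [0.56252587 0.14390102 0.012     ]
yaw x -15.917774999746342 0.14751344130639435
[[ 0.5926 -0.1119  0.003 ]
 [ 0.5243 -0.3711  0.003 ]
 [ 0.43   -0.3486  0.003 ]
 [ 0.4968 -0.0865  0.003 ]] [ 0.51094672 -0.22953936  0.003     ]
mat long 75.46836093240853
y [0.56195533 0.14957746 0.095     ]
r [ 0.53418418 -0.14113454  0.095     ]
b [ 0.48785752 -0.31550252  0.095     ]
[-302.2035004   444.52646598]
```

View pics/c1.png

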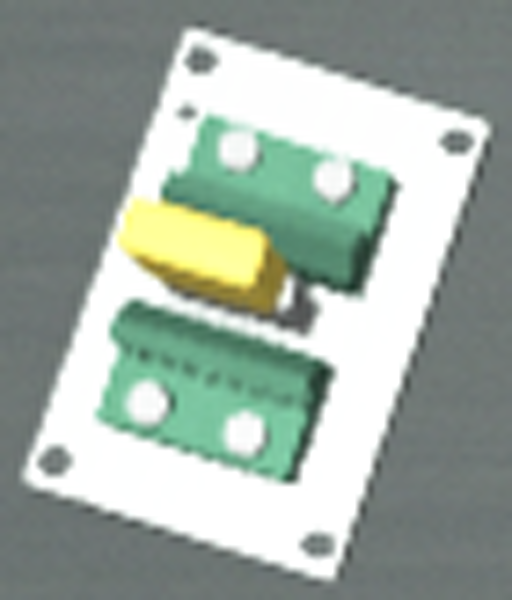

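The crop confirms the yellow handle standing in the gap between the green blocks (centre about (200,250) in the crop), with thickness along the plate's long side, yaw about -16°. Next I move above it for a wrist look.

```bash
python3 -c "
from h import *
go([.562,.147,.42],np.radians(-15.9))"
```

```text
t 0.15 from [0.1959 0.5669 0.4039] incr [-2.4159, -1.3866, -0.0786, -0.0004, 0.0003, 0.4824]
```

{"op": "arm_command", "data": {
  "increments": [
    [-0.2,-0.12,-0.02,0,0,0.05],
    [-0.4,-0.24,-0.04,0,0,0.1],
    [-0.6,-0.36,-0.06,0,0,0.15],
    [-0.8,-0.48,-0.08,0,0,0.2],
    [-1,-0.6,-0.08,0,0,0.25]
  ],
  "fingers": -1,
  "force": 30
}}

```text
t: 0.78
tool_pos: [0.3466, 0.3871, 0.4209]
orientation: [1.673, 2.659, 0.001]
force: [1.2, 0.9, 0.4]
opening: 0.0931
gripper_force: 0.0
```

```bash
python3 -c "
from h import *
go([.562,.147,.42],np.radians(-15.9))"
```

```text
t 0.78 from [0.3466 0.3871 0.4209] incr [-1.5484, 0.4515, 0.0046, 0.0001, -0.0001, 0.2308]
```

{"op": "arm_command", "data": {
  "increments": [
    [-0.25,0.08,0,0,0,0.05],
    [-0.5,0.15,0,0,0,0.1],
    [-0.75,0.22,0,0,0,0.15],
    [-1,0.29,0,0,0,0.2],
    [-1,0.29,0,0,0,0.23]
  ]
}}

```text
t: 1.4
tool_pos: [0.4873, 0.2309, 0.4202]
orientation: [2.508, 1.891, -0.001]
force: [-0.6, 0.8, 0.1]
opening: 0.0928
gripper_force: 0.0
```

```bash
python3 -c "
from h import *
go([.562,.147,.42],np.radians(-15.9))
c=read_camera('wrist');cv2.imwrite('pics/w1.png',cv2.resize(c['image'][:,:,::-1],(800,600)))
print(np.round(c['T'],3).tolist(),c['fx'],[np.round(w2px(c,p)/.64) for p in((.562,.147,.1),(.51,-.23,0))])"
```

```text
t 1.4 from [0.4873 0.2309 0.4202] incr [-0.3009, 0.4745, 0.0015, 0.0, 0.0004, -0.0003]
[[0.961, -0.266, -0.072, 0.507], [-0.276, -0.928, -0.249, 0.3], [-0.0, 0.259, -0.966, 0.4], [0.0, 0.0, 0.0, 1.0]] 315.0759355023692 [array([548., 364.]), array([545., 657.])]
```

{"op": "arm_command", "data": {
  "increments": [
    [-0.1,0.15,0,0,0,0],
    [-0.2,0.32,0,0,0,0],
    [-0.3,0.475,0,0,0,0],
    [-0.3,0.475,0,0,0,0],
    [-0.3,0.475,0,0,0,0]
  ]
}}

```text
t: 2.08
tool_pos: [0.5606, 0.1512, 0.4204]
orientation: [-2.499, -1.903, 0.001]
force: [1.0, 0.5, 0.5]
opening: 0.0931
gripper_force: 0.0
```

```bash
python3 -c "
from h import *
go([.562,.147,.42],np.radians(-15.9))
c=read_camera('wrist');p=w2px(c,(.562,.147,.06));print(p);u,v=int(p[0])-100,int(p[1])-75
print(u,v);crop(c,u,v,200,150,4,'pics/w1.png')"
```

```text
t 2.08 from [0.5606 0.1512 0.4204] incr [-0.0185, 0.0125, 0.002, -0.0003, -0.0, 0.0027]
[261.04434697 171.34085818]
161 96
```

View pics/w1.png

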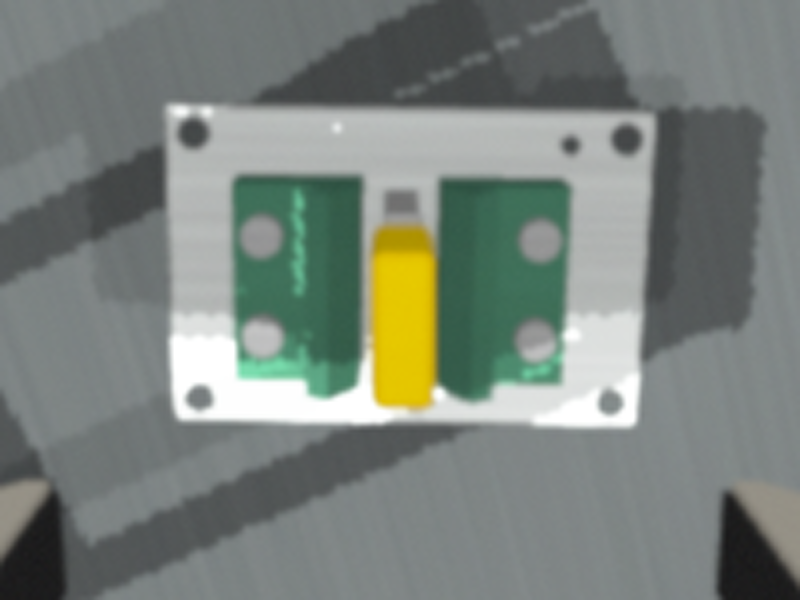

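The crop shows the plate with corners (168,105), (655,113), (636,427), (176,420). The gap at its foot spans about 362 to 438 px, which at 3.23 px/mm is about 23.5 mm, so the blue leaf should fit. The yellow handle top is at about (404,329).

```bash
cat >>h.py <<'E'
def fix(c,cor,gap,u0,v0,k):
    f=lambda p,z:px2w(c,u0+p[0]/k,v0+p[1]/k,z)
    P=[f(p,.012) for p in cor];m=np.mean(P,0);d=P[1]-P[0]+P[2]-P[3];e=P[0]-P[3]+P[1]-P[2]
    print("centre",m,"len",np.linalg.norm(d)/2,np.linalg.norm(e)/2,"yaw",np.degrees(np.arctan2(d[1],d[0])),np.degrees(np.arctan2(-e[0],e[1])))
    g=[f(p,.012) for p in gap];print("gap",np.linalg.norm(g[0]-g[1]),"mid x rel. plate centre",(np.mean(g,0)-m)@d/np.linalg.norm(d))
E
python3 -c "
from h import *
c=read_camera('wrist')
fix(c,((168,105),(655,113),(636,427),(176,420)),((362,180),(438,180)),161,96,4)
f=lambda p,z:px2w(c,161+p[0]/4,96+p[1]/4,z)
print('handle',f((404,329),.107),f((404,252),.107),f((404,405),.107))
go([.562,.147,.3],np.radians(-15.9))"
```

```text
centre [0.56463548 0.14546285 0.012     ] len 0.14840468992746936 0.10021341999078125 yaw -16.331465120854258 -16.1777771100548
gap 0.023392420269229133 mid x rel. plate centre -0.0032816456938611683
handle [0.56343043 0.15061173 0.107     ] [0.56834962 0.16866118 0.107     ] [0.55841589 0.13221246 0.107     ]
t 2.17 from [0.5604 0.1517 0.4207] incr [-0.0205, 0.0143, 0.6035, -0.0001, -0.0, 0.003]
```

{"op": "arm_command", "data": {
  "increments": [
    [-0.005,0.015,0.2,0,0,0.001],
    [-0.005,0.015,0.4,0,0,0.001],
    [-0.005,0.015,0.55,0,0,0.001],
    [-0.005,0.015,0.6,0,0,0.001],
    [-0.005,0.015,0.6,0,0,0.001]
  ]
}}

```text
t: 2.8
tool_pos: [0.5633, 0.1495, 0.3008]
orientation: [-2.502, -1.899, 0.001]
force: [0.1, 0.4, -0.0]
opening: 0.0933
gripper_force: 0.0
```

```bash
python3 -c "
from h import *
go([.563,.150,.254],np.radians(-16.2))"
```

```text
t 2.8 from [0.5633 0.1495 0.3008] incr [0.0021, -0.002, 0.2342, -0.0002, 0.0, 0.0034]
```

{"op": "arm_command", "data": {
  "increments": [
    [0,0,0.1,0,0,0.003],
    [0,0,0.2,0,0,0.003],
    [0,0,0.234,0,0,0.003],
    [0,0,0.234,0,0,0.003],
    [0,0,0.234,0,0,0.003]
  ]
}}

```text
t: 3.42
tool_pos: [0.5639, 0.1489, 0.2545]
orientation: [2.512, 1.886, 0.001]
force: [0.5, -0.3, 0.5]
opening: 0.0933
gripper_force: 0.0
```

{"op": "arm_command", "data": {
  "increments": [
    [0,0,0,0,0,0],
    [0,0,0,0,0,0],
    [0,0,0,0,0,0],
    [0,0,0,0,0,0],
    [0,0,0,0,0,0]
  ],
  "fingers": 1,
  "force": 30
}}

```text
t: 4.05
tool_pos: [0.5636, 0.1489, 0.2539]
orientation: [-2.512, -1.887, 0.0]
force: [-0.3, -0.2, 0.6]
opening: 0.0479
gripper_force: 0.0
```

{"op": "arm_command", "data": {
  "increments": [
    [0,0,0,0,0,0],
    [0,0,0,0,0,0],
    [0,0,0,0,0,0],
    [0,0,0,0,0,0],
    [0,0,0,0,0,0]
  ]
}}

```text
t: 4.68
tool_pos: [0.5636, 0.1489, 0.2539]
orientation: [-2.512, -1.887, 0.0]
force: [-1.2, -0.2, 0.1]
opening: 0.0159
gripper_force: 30.0
```

{"op": "arm_command", "data": {
  "increments": [
    [0,0,-0.05,0,0,0],
    [0,0,-0.15,0,0,0],
    [0,0,-0.25,0,0,0],
    [0,0,-0.35,0,0,0],
    [0,0,-0.4,0,0,0]
  ]
}}

```text
t: 5.3
tool_pos: [0.5641, 0.149, 0.3366]
orientation: [2.511, 1.886, 0.005]
force: [0.7, -0.6, -1.7]
opening: 0.016
gripper_force: 30.0
```

{"op": "arm_command", "data": {
  "increments": [
    [-0.15,0,0,0,0,0],
    [-0.35,0,0,0,0,0],
    [-0.55,0,0,0,0,0],
    [-0.72,0,0,0,0,0],
    [-0.72,0,0,0,0,0]
  ]
}}

```text
t: 5.92
tool_pos: [0.523, 0.0088, 0.3341]
orientation: [2.515, 1.883, -0.001]
force: [0.1, -0.2, -1.9]
opening: 0.0159
gripper_force: 30.0
```

{"op": "arm_command", "data": {
  "increments": [
    [0,0,0.12,0,0,0],
    [0,0,0.3,0,0,0],
    [0,0,0.4,0,0,0],
    [0,0,0.45,0,0,0],
    [0,0,0.46,0,0,0]
  ]
}}

```text
t: 6.55
tool_pos: [0.5237, 0.0111, 0.2421]
orientation: [-2.512, -1.887, -0.0]
force: [-0.8, -0.6, -0.9]
opening: 0.0159
gripper_force: 30.0
```

{"op": "arm_command", "data": {
  "increments": [
    [0,0,0.003,0,0,0],
    [0,0,0.005,0,0,0],
    [0,0,0.005,0,0,0],
    [0,0,0.005,0,0,0],
    [0,0,0.005,0,0,0]
  ]
}}

```text
t: 7.18
tool_pos: [0.5239, 0.0106, 0.2418]
orientation: [2.511, 1.886, 0.002]
force: [-0.7, 0.8, 6.0]
opening: 0.0157
gripper_force: 30.0
```

{"op": "arm_command", "data": {
  "increments": [
    [0,0,0,0,0,0],
    [0,0,0,0,0,0],
    [0,0,0,0,0,0],
    [0,0,0,0,0,0],
    [0,0,0,0,0,0]
  ],
  "fingers": -0.2
}}

```text
t: 7.8
tool_pos: [0.5234, 0.0106, 0.2408]
orientation: [-2.512, -1.886, 0.0]
force: [0.0, -0.2, -0.3]
opening: 0.0554
gripper_force: 0.0
```

{"op": "arm_command", "data": {
  "increments": [
    [0,0,-0.1,0,0,0],
    [0,0,-0.3,0,0,0],
    [0,0,-0.5,0,0,0],
    [0,0,-0.7,0,0,0],
    [0,0,-0.85,0,0,0]
  ],
  "fingers": -1
}}

```text
t: 8.43
tool_pos: [0.5236, 0.0106, 0.4131]
orientation: [2.511, 1.886, 0.002]
force: [0.0, -0.4, 0.4]
opening: 0.0925
gripper_force: 0.0
```

```bash
python3 -c "
from h import *
go([.485,-.300,.42],np.radians(-15))"
```

```text
t 8.43 from [0.5236 0.0106 0.4131] incr [-1.5452, 0.2479, -0.0347, 0.0006, -0.0001, -0.0066]
```

{"op": "arm_command", "data": {
  "increments": [
    [-0.2,0.04,0,0,0,0],
    [-0.4,0.08,0,0,0,0],
    [-0.6,0.12,0,0,0,0],
    [-0.8,0.16,-0.02,0,0,0],
    [-1,0.2,-0.03,0,0,0]
  ]
}}

```text
t: 9.05
tool_pos: [0.5059, -0.1939, 0.4172]
orientation: [2.512, 1.886, 0.0]
force: [0.5, -0.3, -0.5]
opening: 0.0932
gripper_force: 0.0
```

{"op": "arm_command", "data": {
  "increments": [
    [-0.2,0.02,0,0,0,0],
    [-0.4,0.04,0,0,0,0],
    [-0.53,0.05,0,0,0,0],
    [-0.53,0.05,0,0,0,0],
    [-0.53,0.05,0,0,0,0]
  ]
}}

```text
t: 9.68
tool_pos: [0.4863, -0.2967, 0.4168]
orientation: [-2.512, -1.886, -0.0]
force: [0.3, -0.3, 0.3]
opening: 0.0928
gripper_force: 0.0
```

```bash
python3 -c "
from h import *
go([.487,-.312,.3],np.radians(-15))
c=read_camera('wrist');p=w2px(c,(.487,-.312,.06));print(p);u,v=int(p[0])-100,int(p[1])-75
print(u,v);crop(c,u,v,200,150,4,'pics/w2.png')"
```

```text
t 9.68 from [ 0.4863 -0.2967  0.4168] incr [-0.0727, 0.0249, 0.5839, -0.0001, -0.0002, -0.0066]
[263.03781063 181.71493907]
163 106
```

View pics/w2.png

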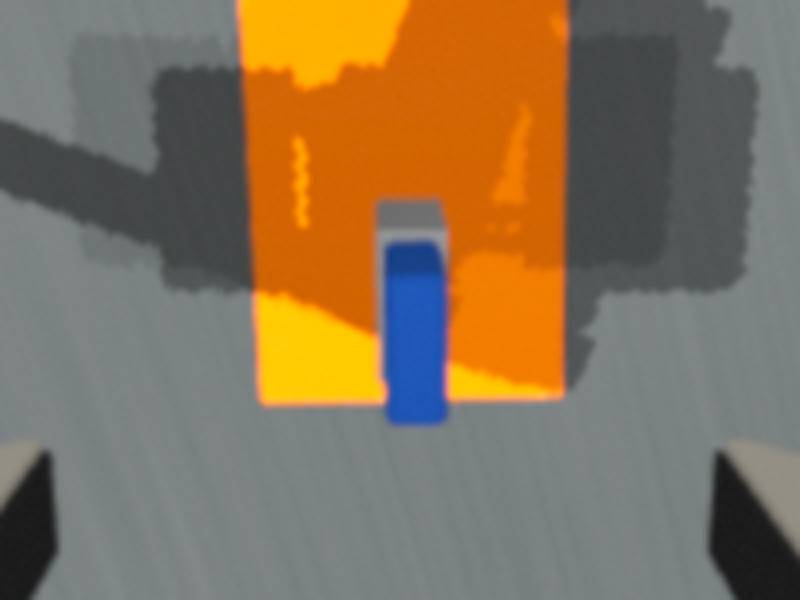

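The blue handle's top spans about (386 to 447, 275 to 425), centre (416,348), aligned with the tool within a degree or two.

```bash
python3 -c "
from h import *
c=read_camera('wrist');f=lambda p,z:px2w(c,163+p[0]/4,106+p[1]/4,z)
h=f((416,348),.098);print(h)
for z,a,b in((.098,(447,280),(447,420)),(.098,(386,280),(386,420)),(.003,(240,5),(260,400)),(.003,(569,5),(565,395))):
  d=f(a,z)-f(b,z);print(np.degrees(np.arctan2(-d[0],d[1])))
go([h[0],h[1],.3],np.radians(-15.5))"
```

```text
[ 0.48991638 -0.31442407  0.098     ]
-15.417846675635431
-16.133195526531377
-14.85823422870836
-14.592597794022957
t 9.78 from [ 0.4865 -0.2963  0.417 ] incr [-0.0827, 0.0416, 0.5848, 0.0, -0.0001, -0.0035]
```

{"op": "arm_command", "data": {
  "increments": [
    [-0.08,0.04,0.2,0,0,-0.003],
    [-0.083,0.042,0.4,0,0,-0.003],
    [-0.083,0.042,0.55,0,0,-0.003],
    [-0.083,0.042,0.585,0,0,-0.003],
    [-0.083,0.042,0.585,0,0,-0.003]
  ]
}}

```text
t: 10.4
tool_pos: [0.49, -0.315, 0.3004]
orientation: [2.502, 1.899, 0.0]
force: [0.3, -0.7, 0.7]
opening: 0.093
gripper_force: 0.0
```

```bash
python3 -c "
from h import *
go([.4899,-.3144,.245],np.radians(-15.5))"
```

```text
t 10.4 from [ 0.49   -0.315   0.3004] incr [0.0027, -0.0011, 0.2772, 0.0, -0.0, -0.0005]
```

{"op": "arm_command", "data": {
  "increments": [
    [0.002,0,0.1,0,0,0],
    [0.002,0,0.2,0,0,0],
    [0.002,0,0.27,0,0,0],
    [0.002,0,0.277,0,0,0],
    [0.002,0,0.277,0,0,0]
  ]
}}

```text
t: 11.02
tool_pos: [0.4898, -0.3152, 0.2446]
orientation: [-2.503, -1.898, 0.0]
force: [0.0, -0.9, 0.2]
opening: 0.0923
gripper_force: 0.0
```

{"op": "arm_command", "data": {
  "increments": [
    [0,0,0,0,0,0],
    [0,0,0,0,0,0],
    [0,0,0,0,0,0],
    [0,0,0,0,0,0],
    [0,0,0,0,0,0]
  ],
  "fingers": 1,
  "force": 30
}}

```text
t: 11.65
tool_pos: [0.4897, -0.3151, 0.2446]
orientation: [2.503, 1.898, 0.0]
force: [-0.5, 0.9, 0.0]
opening: 0.0473
gripper_force: 0.0
```

{"op": "arm_command", "data": {
  "increments": [
    [0,0,0,0,0,0],
    [0,0,0,0,0,0],
    [0,0,0,0,0,0],
    [0,0,0,0,0,0],
    [0,0,0,0,0,0]
  ]
}}

```text
t: 12.28
tool_pos: [0.4897, -0.3151, 0.2445]
orientation: [-2.503, -1.898, 0.0]
force: [0.4, -0.5, -0.1]
opening: 0.0159
gripper_force: 30.0
```

{"op": "arm_command", "data": {
  "increments": [
    [0,0,-0.1,0,0,0],
    [0,0,-0.3,0,0,0],
    [0,0,-0.5,0,0,0],
    [0,0,-0.7,0,0,0],
    [0,0,-0.85,0,0,0]
  ]
}}

```text
t: 12.9
tool_pos: [0.4896, -0.315, 0.4178]
orientation: [2.501, 1.897, 0.001]
force: [0.4, -0.4, -4.2]
opening: 0.0157
gripper_force: 30.0
```

```bash
python3 -c "
from h import *
go([.5622,.1462,.42],np.radians(-16.2))"
```

```text
t 12.9 from [ 0.4896 -0.315   0.4178] incr [2.3183, -0.2726, -0.0133, 0.0007, 0.0003, 0.0031]
```

{"op": "arm_command", "data": {
  "increments": [
    [0.2,-0.02,0,0,0,0],
    [0.4,-0.04,0,0,0,0],
    [0.6,-0.06,0,0,0,0.001],
    [0.8,-0.08,0,0,0,0.002],
    [1,-0.1,0,0,0,0.003]
  ]
}}

```text
t: 13.52
tool_pos: [0.5242, -0.1157, 0.4156]
orientation: [2.512, 1.886, 0.0]
force: [1.0, -1.1, -3.9]
opening: 0.0159
gripper_force: 30.0
```

{"op": "arm_command", "data": {
  "increments": [
    [0.2,-0.02,0,0,0,0],
    [0.4,-0.04,0,0,0,0],
    [0.6,-0.06,0,0,0,0],
    [0.8,-0.08,0,0,0,0],
    [1,-0.1,0,0,0,0]
  ]
}}

```text
t: 14.15
tool_pos: [0.5608, 0.0819, 0.4156]
orientation: [2.512, 1.886, 0.0]
force: [0.0, -0.2, -3.0]
opening: 0.016
gripper_force: 30.0
```

{"op": "arm_command", "data": {
  "increments": [
    [0.1,-0.02,0,0,0,0],
    [0.2,-0.05,0,0,0,0],
    [0.31,-0.06,0,0,0,0],
    [0.31,-0.06,0,0,0,0],
    [0.31,-0.06,0,0,0,0]
  ]
}}

```text
t: 14.78
tool_pos: [0.5668, 0.1432, 0.4144]
orientation: [2.512, 1.886, -0.001]
force: [-0.1, 0.0, -4.4]
opening: 0.0158
gripper_force: 30.0
```

```bash
python3 -c "
from h import *
go([.5622,.1462,.335],np.radians(-16.2))
c=read_camera('wrist');p=w2px(c,(.562,.147,.06));print(p);u,v=int(p[0])-100,int(p[1])-75
print(u,v);crop(c,u,v,200,150,4,'pics/w3.png')"
```

```text
t 14.78 from [0.5668 0.1432 0.4144] incr [0.0082, -0.0264, 0.3972, -0.0, 0.0002, 0.0]
[253.26055992 166.91457042]
153 91
```

View pics/w3.png

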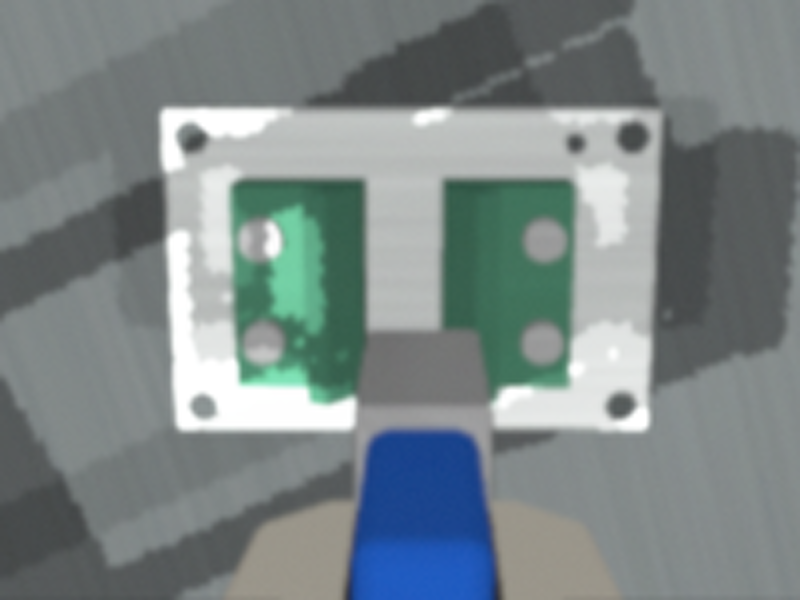

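The empty gap spans 365 to 443 px at its foot (row 185). The blade's lower far edge runs (362,331) to (481,331). Plate corners are (161,108), (662,112), (649,430), (177,430).

```bash
python3 -c "
from h import *
c=read_camera('wrist');fix(c,((161,108),(662,112),(649,430),(177,430)),((366,183),(443,183)),153,91,4)
f=lambda p,z:px2w(c,153+p[0]/4,91+p[1]/4,z)
s=read_state();t=s['tool_pos'];M=R.from_rotvec(s['orientation']).as_matrix()
a,b=f((362,331),t[2]-.2415),f((481,331),t[2]-.2415);print('blade width',np.linalg.norm(a-b),'edge in tool',((a+b)/2-t)@M)
for g in (((366,183),(443,183)),((366,325),(442,325))):
  q=[f(p,.012) for p in g];print('gap ',np.linalg.norm(q[0]-q[1]),'mid in tool',(np.mean(q,0)-t)@M)
cor=[f(p,.012) for p in((161,108),(662,112),(649,430),(177,430))];print('plate c in tool',(np.mean(cor,0)-t)@M)
"
```

```text
centre [0.56431446 0.14499071 0.012     ] len 0.14955378024265742 0.09969824476202886 yaw -16.477690316178524 -16.112951240417072
gap 0.023247150832992204 mid x rel. plate centre -0.0024168814344897203
blade width 0.021457681813367276 edge in tool [ 2.09493849e-02 -1.63638086e-04  2.41492549e-01]
gap  0.023247150832992204 mid in tool [ 0.02977095 -0.00526976  0.40248817]
gap  0.023630613428745274 mid in tool [-0.014138   -0.0055903   0.40250387]
plate c in tool [ 0.00151727 -0.00297167  0.4024981 ]
```

{"op": "arm_command", "data": {
  "increments": [
    [0.015,-0.0265,0,0,0,0],
    [0.015,-0.0265,0.2,0,0,0],
    [0.015,-0.0265,0.4,0,0,0],
    [0.015,-0.0265,0.55,0,0,0],
    [0.015,-0.0265,0.55,0,0,0]
  ]
}}

```text
t: 15.5
tool_pos: [0.5609, 0.1475, 0.3014]
orientation: [-2.51, -1.884, 0.009]
force: [-0.0, 0.6, -4.0]
opening: 0.016
gripper_force: 30.0
```

```bash
python3 -c "
from h import *
go([.5622,.1462,.2545],np.radians(-16.2))
c=read_camera('wrist');p=w2px(c,(.562,.147,.06));print(p);u,v=int(p[0])-100,int(p[1])-90
print(u,v);crop(c,u,v,200,150,4,'pics/w4.png')"
```

```text
t 15.5 from [0.5609 0.1475 0.3014] incr [-0.0037, 0.0092, 0.2345, -0.0018, 0.0009, -0.0]
[261.93840853 200.6376258 ]
161 110
```

View pics/w4.png

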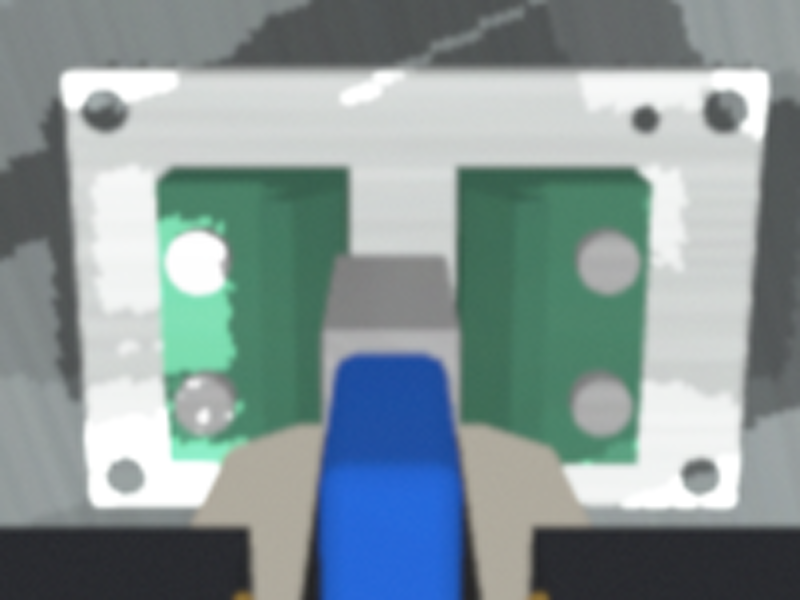

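The blade's foot edge runs (334,256) to (446,256). The gap foot spans 349 to 458 px at row 175.

```bash
python3 -c "
from h import *
c=read_camera('wrist')
f=lambda p,z:px2w(c,161+p[0]/4,110+p[1]/4,z)
s=read_state();t=s['tool_pos'];M=R.from_rotvec(s['orientation']).as_matrix();print(t,s['orientation'])
a,b=f((334,256),t[2]-.2415),f((446,256),t[2]-.2415);print(np.linalg.norm(a-b),'edge in tool',((a+b)/2-t)@M)
q=[f(p,.012) for p in((349,175),(458,175))];print('gap ',np.linalg.norm(q[0]-q[1]),'mid in tool',(np.mean(q,0)-t)@M)
cor=[f(p,.012) for p in((61,71),(769,70),(738,507),(90,507))];print('plate c in tool',(np.mean(cor,0)-t)@M)
"
```

```text
[0.56267155 0.14777429 0.30560493] [2.51204528e+00 1.88603443e+00 1.02008976e-03]
0.0200468452668628 edge in tool [ 0.02038999 -0.00139719  0.24150563]
gap  0.02372583000519347 mid in tool [0.02639242 0.00142447 0.29361434]
plate c in tool [-0.00152211  0.00388785  0.29360709]
```

{"op": "arm_command", "data": {
  "increments": [
    [0,0.002,0.03,0,0,0],
    [0,0.002,0.06,0,0,0],
    [0,0.002,0.09,0,0,0],
    [0,0.002,0.12,0,0,0],
    [0,0.002,0.13,0,0,0]
  ]
}}

```text
t: 16.23
tool_pos: [0.5626, 0.1477, 0.2777]
orientation: [-2.512, -1.886, 0.002]
force: [-0.8, 0.1, -4.3]
opening: 0.0157
gripper_force: 30.0
```

{"op": "arm_command", "data": {
  "increments": [
    [0,0,0.015,0,0,0],
    [0,0,0.03,0,0,0],
    [0,0,0.04,0,0,0],
    [0,0,0.05,0,0,0],
    [0,0,0.05,0,0,0]
  ]
}}

```text
t: 16.85
tool_pos: [0.5628, 0.1477, 0.2683]
orientation: [-2.512, -1.886, 0.0]
force: [-0.2, 0.7, -3.6]
opening: 0.0158
gripper_force: 30.0
```

{"op": "arm_command", "data": {
  "increments": [
    [0,0,0.02,0,0,0],
    [0,0,0.04,0,0,0],
    [0,0,0.055,0,0,0],
    [0,0,0.065,0,0,0],
    [0,0,0.068,0,0,0]
  ]
}}

```text
t: 17.48
tool_pos: [0.5628, 0.1477, 0.2547]
orientation: [-2.512, -1.886, 0.0]
force: [0.9, -0.5, -4.3]
opening: 0.0158
gripper_force: 30.0
```

{"op": "arm_command", "data": {
  "increments": [
    [0,0,0.003,0,0,0],
    [0,0,0.006,0,0,0],
    [0,0,0.006,0,0,0],
    [0,0,0.006,0,0,0],
    [0,0,0.006,0,0,0]
  ]
}}

```text
t: 18.1
tool_pos: [0.5629, 0.1477, 0.2538]
orientation: [2.512, 1.887, 0.0]
force: [-0.2, 0.2, -3.8]
opening: 0.016
gripper_force: 30.0
```

Down freely with about 0.5 mm left. I press lightly to the plate, release and retreat.

{"op": "arm_command", "data": {
  "increments": [
    [0,0,0.002,0,0,0],
    [0,0,0.004,0,0,0],
    [0,0,0.005,0,0,0],
    [0,0,0.005,0,0,0],
    [0,0,0.005,0,0,0]
  ]
}}

```text
t: 18.73
tool_pos: [0.563, 0.1477, 0.2536]
orientation: [2.512, 1.886, 0.001]
force: [-4.5, -1.0, 4.8]
opening: 0.0158
gripper_force: 30.0
```

{"op": "arm_command", "data": {
  "increments": [
    [0,0,0,0,0,0],
    [0,0,0,0,0,0],
    [0,0,0,0,0,0],
    [0,0,0,0,0,0],
    [0,0,0,0,0,0]
  ],
  "fingers": -0.2
}}

```text
t: 19.35
tool_pos: [0.5629, 0.1477, 0.2527]
orientation: [-2.512, -1.886, 0.0]
force: [-0.1, 0.2, 1.6]
opening: 0.0551
gripper_force: 0.0
```

{"op": "arm_command", "data": {
  "increments": [
    [0,0,-0.1,0,0,0],
    [0,0,-0.3,0,0,0],
    [0,0,-0.5,0,0,0],
    [0,0,-0.7,0,0,0],
    [0,0,-0.85,0,0,0]
  ],
  "fingers": -1
}}

```text
t: 19.98
tool_pos: [0.5629, 0.1477, 0.4269]
orientation: [2.511, 1.886, 0.005]
force: [-0.3, 0.4, -0.5]
opening: 0.0926
gripper_force: 0.0
```

{"op": "arm_command", "data": {
  "increments": [
    [0.1,0,0,0,0,0],
    [0.3,0,0,0,0,0],
    [0.5,0,0,0,0,0],
    [0.7,0,0,0,0,0],
    [0.8,0,0,0,0,0]
  ]
}}

```text
t: 20.6
tool_pos: [0.6072, 0.3042, 0.4214]
orientation: [-2.51, -1.888, 0.002]
force: [-0.9, -0.7, 0.2]
opening: 0.0928
gripper_force: 0.0
```

```bash
python3 -c "
from h import *
a=read_camera('side')['image'];crop(dict(image=a),180,110,150,210,2.8,'pics/s2.png')
c=read_camera('top');print([np.round(w2px(c,p)-[120,120],1)*4 for p in ((.5622,.1462,.107),)])
crop(c,140,130,200,110,4,'pics/t2.png')"
```

```text
[array([221.6, 200.8])]
```

View pics/t2.png

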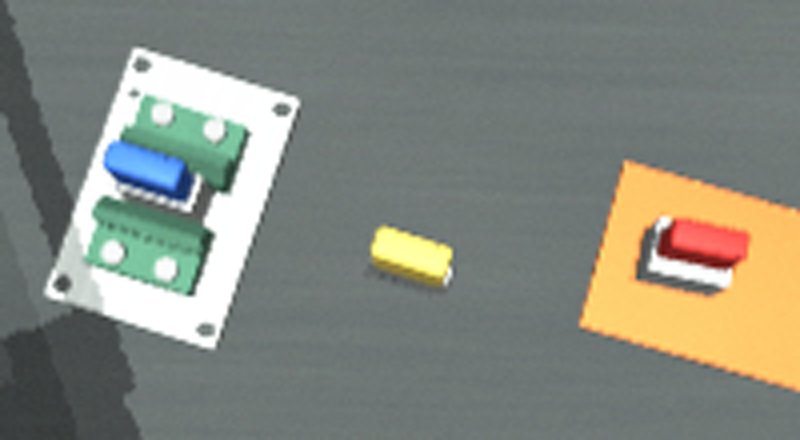

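View pics/s2.png

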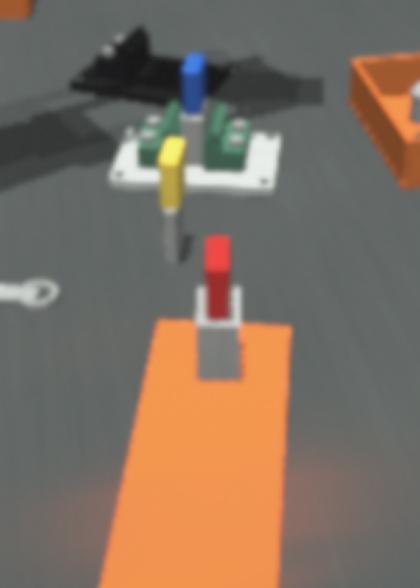

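The blue leaf stands upright and fully down in the gap (handle at about (150,170) in the top crop). The yellow leaf stands on the bench at (412,255), and the red leaf is untouched on the mat at (700,250). The 23 mm gap rules out the 30 mm leaf, so I hand in the job.

```bash
python3 -c "
from plant import *
print(close_job())"
```

```text
the job is handed in; nothing more can be done
None
```

I handed in the job at about 21 s: the blue leaf, the thickest that fits the roughly 23 mm gap, stands fully down near the middle of the gap; yellow is on the bench and red is untouched on the mat, both clear of the jig. The hand-in returned no verdict.

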